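# Put the bench tools back on their shadow tiles

## Robot

A 7-joint arm with a two-finger parallel gripper is mounted at the origin on the work surface. World frame = base frame: x ahead of the robot, y to its left, z up, the work surface at z = 0. Lengths are in m, angles in degrees, forces in N, time in s.
With the tool pointing down it reaches from about 0.4 to 0.925 m from the base axis. Payload 4.1 kg.
Tool frame: the origin (TCP) lies between the finger pads; the fingertips stand 19 mm ahead of it and the grasp point (between the pads) is the TCP (env.tip_extent is the distance from the TCP to the fingertips, in m); z points along the fingers, y is the line along which they close (so a half turn about z gives the same grasp; the last joint's range is limited). The gripper opens to 85 mm and grips with 20 to 120 N. Pads are 22 mm wide; open, the fingers measure 114 mm over their backs; the gripper's body (76 mm by 85 mm) begins 54 mm behind the grasp point. The pads swing forward as they close: fully open they stand 13 mm farther back than shut.
Start: joints at [-69.271, 22.827, 2.584, 88.041, -1.071, 69.15, -2.905], TCP at [0.289, 0.582, 0.25] pointing down, gripper open.
Joint ranges: [-161.44, 161.44], [-28.35, 127.94], [-78.24, 83.42], [0, 140.83], [-78.03, 258.03], [13.02, 114.36], [-168.23, 168.23]. Speed limits (degrees/s): [147.25, 147.25, 180, 180, 180, 180, 180].

## Interface

Orientations are given as [roll, pitch, yaw] about the fixed x, y, z axes, in that order (R = Rz(yaw) Ry(pitch) Rx(roll)).
In Python, from rig import env gives the robot as it stands.
- The arm moves only by the tool play_rows, never from a script. Its argument "targets" is a list of rows, each a list of 7 numbers: the opening, from 0 (shut) to 1 (fully open), then the shift along the world's x, y, z in cm, then the turn, a rotation vector about the world's x, y, z in degrees. A call has 1 to 12 rows; each row is the pose to reach, as a shift and turn from the pose commanded when the call began; what a row does not reach only later rows make up. A row lasts 1/8 s, in which the tool goes at most 62.5 mm and 10.7 degrees, less where a joint would pass 70% of its speed; a pose out of reach is approached as far as the arm can. A call with a gripper value outside its range is refused whole. The fingers move at their own pace and stop on an object; "newtons" is the grip in N (left out, the last holds). Time passes only in rows, so rows that repeat a pose let the fingers close. It gives the time, the measured TCP pose, the force, the opening and the grip force at its end, in the units of the state.
- env.read_state(): the state, without advancing time (a new reading comes with each control period).
- env.capture(name): name is "side" or "top"; returns (picture, depth): 420x560x3 uint8, red, green, blue; 420x560 float32, m along the optical axis (not along the pixel's ray), 0 where there is no reading.
- env.camera_model(name): a dict with "K" (3x3 intrinsics, pixels), "R" (3x3) and "t" (3): a world point X has camera coordinates R X + t. Camera axes: x right, y down, z forward; pixel columns grow to the right and rows downward; lengths in m; the calibration is good to about 2 mm. A picture is of the moment at which its call begins. camera_model takes no time and is no camera call.
- env.finish_job(): hands the job in; it is judged then, once.
The state is a dict: "clock": time; "q": joint angles; "qvel": joint speeds; "joint_efforts": joint torques, N m; "ee_pos": TCP position; "tcp_rot": TCP orientation; "wrist_force": force on the tool from outside, world axes, zero at the start; "torque": the same for the moment, N m; "opening": finger opening in m; "finger_force": force on a finger pad.
Only numpy, scipy, OpenCV 4.12 (cv2) and the standard library are available. Lean on these libraries where they do the work, as an engineer would, in place of code of your own. Each camera call takes 0.05 s, during which the arm holds its last target. There are 200 camera calls.

## Task

Tidy the saw bench: put the block plane, the tape measure, the wax tin and the L-shaped try square each on the plywood tile that carries its own black silhouette, lying flat as it does now, centred on the silhouette and turned to match it (the plane and the tape may face either way along theirs). Set each down rather than dropping it, and leave the glue bottle, the walnut offcut and the push stick alone.

Things in the scene. Friction and masses are not known exactly. Their poses are not given: they have to be found in the camera images.
- plane_centre (a point): Loose steel block plane standing on its sole: 130 mm long (along its y), 44 mm wide (x), 46 mm high, round ends, dark wooden knob near the +y end. The middle 76 mm of its length has flat upright sides 44 mm apart from the sole up to 33 mm, to be gripped there. This point is at the middle of its length and width, 23 mm above the sole; z up. 0.3 to 0.65 kg.
- tape_centre (a point): Loose yellow tape measure standing upright: case 70 mm long (its y), 38 mm wide (x), 62 mm high, with flat sides to grip across the 38 mm. This point is its centre, 31 mm above its underside; z up. About 0.25 kg.
- tin_centre (a point): Loose round metal wax tin, 58 mm diameter, 36 mm high, standing flat. This point is its centre, 18 mm above its underside; z up. About 0.18 kg.
- square_middle (a point): Middle of the 85 (x) x 107 (y) mm outline of a loose L-shaped try square lying flat, 13 mm above its underside (no material there); z up. Wooden stock 85 mm long along x, 22 wide, 26 high, centred at y = -42.5. Steel blade 25 wide, 3 thick, 13 mm above the bench, along +y from the stock's +x end (x 17.5 to 42.5, to y = +53.5). About 0.15 kg.
- square_stock (a point): The place to grip the try square: on its wooden stock, at half height (13 mm above the underside), at x = -8, y = -42.5 mm from square_middle and with the same axes; grip across the 22 mm width (along y), clear of the blade, which begins 25 mm further along +x.
- pad_plane: Fixed plywood tile, 106 (x) x 146 (y) mm, 6 mm thick, flat on the bench; origin under its centre, z up; the tiles differ only in the black silhouette painted on top. Silhouette: long bar with round ends, 134 x 48 mm, long along y, centred on the tile: for the block plane, which may lie either way round.
- pad_tape: Fixed plywood tile, 106 (x) x 146 (y) mm, 6 mm thick, flat on the bench; origin under its centre, z up; the tiles differ only in the black silhouette painted on top. Silhouette: small rectangle 74 (y) x 42 (x) mm, centred: for the tape measure, which may stand either way round.
- pad_tin: Fixed plywood tile, 106 (x) x 146 (y) mm, 6 mm thick, flat on the bench; origin under its centre, z up; the tiles differ only in the black silhouette painted on top. Silhouette: round disc of 62 mm diameter, centred: for the wax tin (any turn).
- pad_square: Fixed plywood tile, 106 (x) x 146 (y) mm, 6 mm thick, flat on the bench; origin under its centre, z up; the tiles differ only in the black silhouette painted on top. Silhouette: an L, 89 x 111 mm, centred, with the same axes as the try square (stock along x at y = -42.5 mm, blade along +y at the +x end). It lies right with its x and y along the tile's and square_middle above the tile's centre.
- pad_square_stock (a point): Point on the top face of the L tile above which square_stock belongs (x = -8, y = -42.5 mm on the tile).
- glue: Bystander: pale grey glue bottle with an orange cap, 50 mm diameter, 90 mm high, standing at the far side; origin under its centre. Leave alone.
- offcut: Bystander: walnut board offcut, 70 x 200 x 19 mm, lying at the far side; origin under its centre. Leave alone.
- pushstick: Bystander: wooden push stick, about 240 mm long, 19 mm thick, lying to the left near the fence; origin under it. Leave alone.
Things that resemble listed ones, but are neither listed nor needed, are in the scene too. Leave any turquoise look-alike of the part that bears tape_centre alone.

How it is judged (in metres and radians):
At the end, for the whole second after the job is handed in: Each of the four tools stands or lies flat on the tile with its silhouette, within 12 mm of the silhouette's centre (the square's stock within 18 mm of its place) and, but for the round tin, within 12 degrees of its direction (plane and tape either way round), released and at rest (horizontal distance between plane_centre and pad_plane below 0.012 m and angle between each of plane_centre, tape_centre, tin_centre, square_middle's own z axis and vertical below 0.1 rad and z of plane_centre in the frame of pad_plane between 0.025 and 0.033 m and linear speed of each of plane, tape, tin, square below 0.01 m/s and angle between the y axis of plane_centre and the y axis of pad_plane, either way round below 0.21 rad and horizontal distance between tape_centre and pad_tape below 0.012 m and z of tape_centre in the frame of pad_tape between 0.033 and 0.041 m and angle between the y axis of tape_centre and the y axis of pad_tape, either way round below 0.21 rad and horizontal distance between tin_centre and pad_tin below 0.012 m and z of tin_centre in the frame of pad_tin between 0.02 and 0.028 m and horizontal distance between square_middle and pad_square below 0.012 m and z of square_middle in the frame of pad_square between 0.015 and 0.023 m and angle between the y axis of square_middle and the y axis of pad_square, either way round below 0.21 rad and horizontal distance between square_stock and pad_square_stock below 0.018 m); the robot touches nothing.
It fails at once if a tool is dropped (in free fall, touching nothing, 40 mm or more above the bench) ((height (world z) of plane_centre above 0.063 m and contact force between plane and anything else below 0.02 N) or (height (world z) of tape_centre above 0.071 m and contact force between tape and anything else below 0.02 N) or (height (world z) of tin_centre above 0.058 m and contact force between tin and anything else below 0.02 N) or (height (world z) of square_middle above 0.053 m and contact force between square and anything else below 0.02 N)).
It fails at once if the glue bottle is moved by more than 20 mm (distance of glue from where it was at the start of the episode above 0.02 m).
It fails at once if the walnut offcut is moved by more than 20 mm (distance of offcut from where it was at the start of the episode above 0.02 m).
It fails at once if the push stick is moved by more than 20 mm (distance of pushstick from where it was at the start of the episode above 0.02 m).
It also fails if it takes over 109 s, if anything falls off the work surface, if the arm or the gripper's body presses on something with over 40 N, if the wrist force passes 120 N, or if a joint passes its speed limit or range.

## Working session

There is one attempt and no reset: what is moved stays moved. The work goes in short steps, Python scripts to look and compute and a tool call to move; the robot and the scene stay as the last step left them, time stands still between calls to the robot, and variables do not carry over. Pictures are saved under pics/ and viewed, at most 14 in all, crops included, and the job is handed in when it is done.

Besides the shell and the picture viewer there is one more tool, called after "Call:" as name(argument=value, ...) on one line, values as JSON. play_rows: Moves the arm, as the interface text tells. Its arguments: {"type":"object","properties":{"targets":{"type":"array"},"newtons":{"type":"number"}},"required":["targets"]}

```bash
mkdir -p pics
cat > h.py <<'E'
import numpy as np,cv2
from rig import env
def cap(n):
    p,d=env.capture(n); return p,d,env.camera_model(n)
def save(p,f,box=None,s=1):
    if box: p=p[box[1]:box[3],box[0]:box[2]]
    cv2.imwrite('pics/'+f,cv2.cvtColor(cv2.resize(p,None,fx=s,fy=s,interpolation=cv2.INTER_CUBIC),cv2.COLOR_RGB2BGR))
def onplane(uv,z,c):
    uv=np.atleast_2d(np.asarray(uv,float)); K,R,t=[np.asarray(c[k],float) for k in('K','R','t')]
    C=-R.T@t; r=(np.linalg.inv(K)@np.c_[uv,np.ones(len(uv))].T).T@R
    return C+r*((z-C[2])/r[:,2])[:,None]
def cloud(d,c):
    K,R,t=[np.asarray(c[k],float) for k in('K','R','t')]
    v,u=np.indices(d.shape); P=np.stack([(u-K[0,2])/K[0,0]*d,(v-K[1,2])/K[1,1]*d,d],-1)
    return (P-t)@R
E
python3 - <<'E'
from h import *
for n in('top','side'):
    p,d,c=cap(n); save(p,n+'0.png',s=1.4); np.savez(n+'0.npz',p=p,d=d)
    print(n,np.round(-np.array(c['R']).T@c['t'],3),np.round(c['K'],1).tolist())
    P=cloud(d,c);print(np.round(P[[50,210,380],[100,280,450]],3).tolist())
s=env.read_state();print(s)
E
```

```text
top [0.363 0.086 1.321] [[464.3, 0.0, 273.6], [0.0, 464.3, 213.4], [0.0, 0.0, 1.0]]
[[1.311, 0.722, -0.345], [0.604, 0.05, 0.009], [0.126, -0.404, -0.002]]
side [-0.001 -0.592  0.862] [[413.3, 0.0, 279.3], [0.0, 413.3, 210.2], [0.0, 0.0, 1.0]]
[[0.587, 1.251, 0.185], [0.608, 0.116, 0.006], [0.523, -0.521, 0.001]]
{'clock': 0.1, 'q': array([-69.27262748,  22.8697523 ,   2.57904516,  88.10474018,
        -1.07082055,  69.15270846,  -2.90399789]), 'qvel': array([-0.01810923, -0.0668403 , -0.01232953, -0.18274353, -0.09718121,
        0.07830357,  0.0267449 ]), 'joint_efforts': array([ 3.55531913e-03, -4.76260579e+01,  1.37023218e+00, -2.54947221e+01,
        1.21152832e-02,  4.99779097e-03,  1.64300752e-05]), 'ee_pos': array([0.28873808, 0.58175485, 0.24936071]), 'tcp_rot': array([-1.79897173e+02,  7.22350180e-03,  1.53609163e+02]), 'wrist_force': array([-0.24524536,  0.23927733, -1.15214393]), 'torque': array([-0.0059229 , -0.00143554, -0.00647264]), 'finger_force': 0.0, 'opening': 0.08552926319838734}
```

View pics/top0.png

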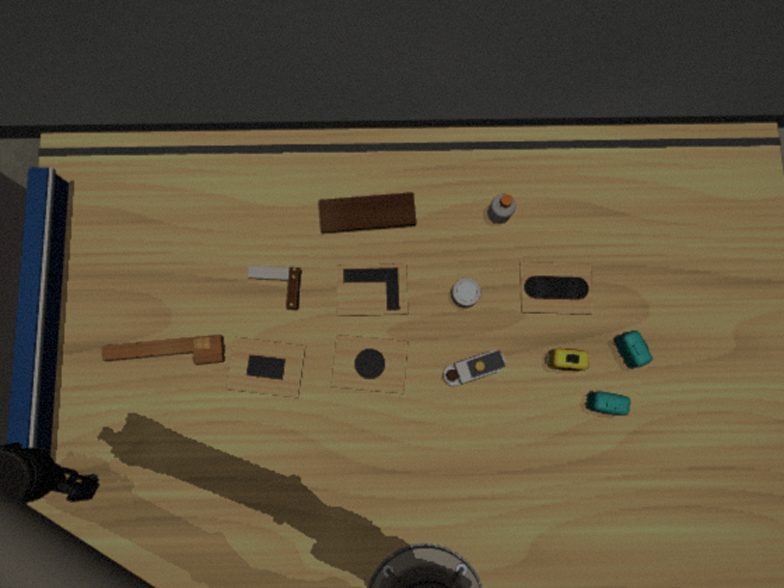

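View pics/side0.png

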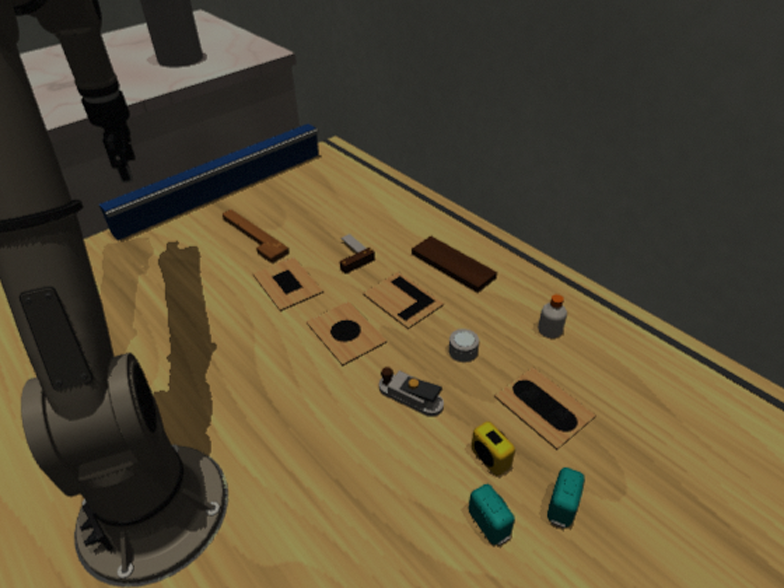

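Top view (original px = shown/1.4): the yellow tape is at (571,359), with turquoise look-alikes at (633,349) and (609,403), which I reject. The plane is at (475,368), the tin at (466,292) (the glue bottle at (502,208) is also round), and the square has its stock at (294,288) and its blade pointing left. The push stick (160,348) and offcut (367,212) are wood bystanders. Silhouettes: plane (556,288), tape (266,367), tin (370,363), L (372,287).

```bash
cat > m.py <<'E'
from h import *
def tools(p,d,c,seeds,r=0.09,zmin=0.012):
    P=cloud(d,c); out={}
    for n,(u,v,zz) in seeds.items():
        w=onplane([u,v],zz,c)[0]
        m=((P[...,2]>zmin)&(P[...,2]<.09)&(np.hypot(P[...,0]-w[0],P[...,1]-w[1])<r)&(d>0)).astype(np.uint8)
        k,l,st,ce=cv2.connectedComponentsWithStats(m,connectivity=8)
        i=min(range(1,k),key=lambda i:np.hypot(*(ce[i]-[u,v])) if st[i,4]>30 else 1e9)
        q=P[l==i]; rc=cv2.minAreaRect((q[:,:2]*1000).astype(np.float32))
        out[n]=q; print(n,len(q),'rect',np.round(rc[0],1),np.round(rc[1],1),round(rc[2],1),'zmax',np.round(np.percentile(q[:,2],[5,50,97]),3))
    return out
def sil(p,c,seeds,z=.006,thr=60):
    g=cv2.cvtColor(p,cv2.COLOR_RGB2GRAY)
    for n,(u,v) in seeds.items():
        m=(g<thr).astype(np.uint8); k,l,st,ce=cv2.connectedComponentsWithStats(m,connectivity=4)
        i=l[v,u]
        if i==0: print(n,'no',g[v-3:v+4,u-3:u+4]);continue
        cn,_=cv2.findContours((l==i).astype(np.uint8),0,1)
        w=onplane(cn[0][:,0],z,c)[:,:2]*1000
        rc=cv2.minAreaRect(w.astype(np.float32)); print(n,st[i,4],'rect',np.round(rc[0],1),np.round(rc[1],1),round(rc[2],1))
E
python3 - <<'E'
from m import *
z=np.load('top0.npz');p,d=z['p'],z['d'];c=env.camera_model('top')
s=lambda u,v:(int(u/1.4),int(v/1.4))
g=cv2.cvtColor(p,cv2.COLOR_RGB2GRAY)
for u,v in((556,288),(266,367),(370,363),(392,290),(250,350)):print(g[s(u,v)[::-1]],end=' ')
for thr in (35,45):
  print(thr);sil(p,c,dict(plane=s(556,288),tape=s(266,367),tin=s(370,363),sq=s(392,290)),thr=thr)
o=tools(p,d,c,dict(plane=s(475,368)+(.03,),tape=s(571,359)+(.06,),tin=s(466,292)+(.036,),sq=s(290,285)+(.02,)))
tools(p,d,c,dict(stock=s(294,288)+(.026,)),zmin=.0205)
P=cloud(d,c);print('bench z',np.round(P[[280,200,150],[100,300,420],2],4))
save(p,'crop.png',(160,170,480,310),2.4)
E
```

```text
23 30 32 23 114 35
plane 615 rect [ 613.4 -289.3] [127.9  41.3] 89.0
tape 297 rect [460.9 308.3] [68.6 37.8] 82.6
tin 247 rect [463.5  99.4] [53.7 53.6] 88.9
sq 455 rect [617.5  92.9] [109.7  82.3] 89.0
45
plane 648 rect [ 613.7 -289.3] [127.7  45.5] 86.7
tape 349 rect [461.5 307.6] [71.5 39.6] 82.6
tin 336 rect [464.9  98. ] [56.6 56.4] 88.9
sq 496 rect [617.5  92.8] [109.9  82.3] 89.0
plane 613 rect [ 450.  -110.9] [ 43.7 127.6] 17.3 zmax [0.023 0.036 0.047]
tape 429 rect [ 461.8 -293.8] [71.4 39.1] 83.1 zmax [0.022 0.059 0.065]
tin 352 rect [602.5 -98.5] [56.9 57.2] 76.1 zmax [0.022 0.035 0.04 ]
sq 439 rect [622.9 293.5] [106.4  84.9] 85.1 zmax [0.013 0.021 0.029]
stock 224 rect [619.1 252.5] [22.8 85. ] 86.1 zmax [0.021 0.025 0.03 ]
bench z [-0.0014  0.0009 -0.0019]
```

View pics/crop.png

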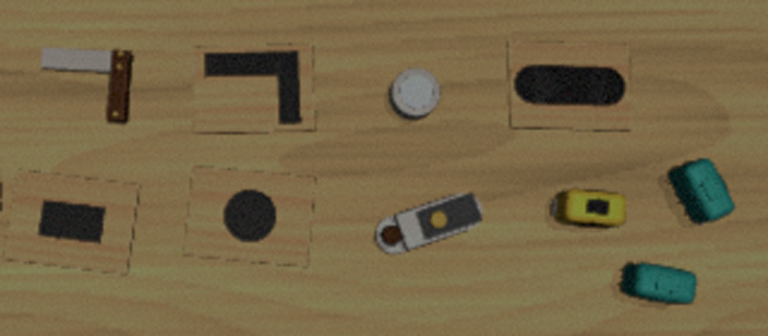

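The crop confirms it: the yellow tape is the one to take, the two teal ones are look-alikes, and sizes and heights match the given dimensions. I'll start with the square.

Call:
play_rows(targets=[[1, 8, -8, -4, 0, 0, 5], [1, 16, -16, -9, 0, 0, 11], [1, 22, -22, -12, 0, 0, 16], [1, 28, -28, -14, 0, 0, 21.9], [0.6, 32.2, -33, -15, 0, 0, 21.9], [0.6, 32.2, -33, -15, 0, 0, 21.9], [0.6, 32.2, -33, -15, 0, 0, 21.9], [0.6, 32.2, -33, -15, 0, 0, 21.9], [0.6, 32.2, -33, -15, 0, 0, 21.9]], newtons=30)

```text
clock: 1.23
ee_pos: [0.6132, 0.2456, 0.0985]
tcp_rot: [-179.7, -0.0, 175.0]
wrist_force: [-0.1, 0.5, -0.3]
opening: 0.0513
finger_force: 0.0
```

Call:
play_rows(targets=[[0.6, 0, 0, 0, 0, 0, 0], [0.6, 0, 0, 0, 0, 0, 0], [0.6, 0, 0, -4, 0, 0, 0], [0.6, 0, 0, -4, 0, 0, 0]])

```text
clock: 1.72
ee_pos: [0.6076, 0.2529, 0.0578]
tcp_rot: [-179.9, -0.4, 175.7]
wrist_force: [-0.3, 0.3, -0.4]
opening: 0.0512
finger_force: 0.0
```

Run:
```python
from h import *
p,d,c=cap('top');save(p,'t1.png',(130,150,330,300),3.5)
p,d,c=cap('side');save(p,'s1.png',(180,120,380,270),3.5)
s=env.read_state();print(s['ee_pos'],s['tcp_rot'])
```

```text
[0.6106168  0.25336713 0.06095377] [ 1.79971955e+02 -2.62285926e-03  1.75594341e+02]
```

View pics/s1.png

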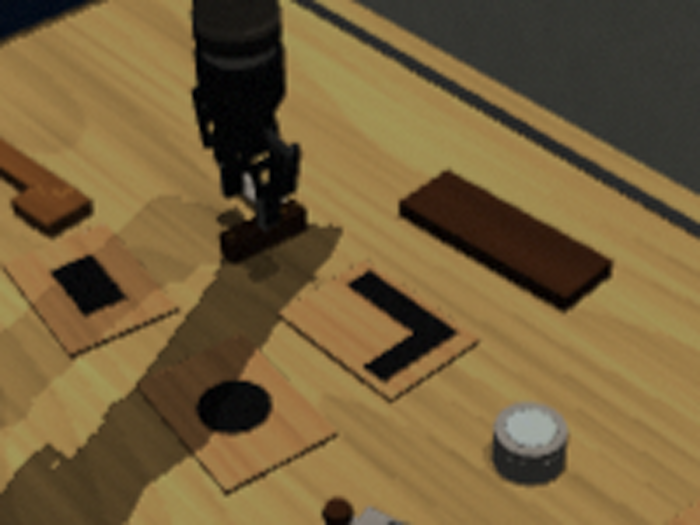

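The fingers straddle the stock (crop 262,232), with the blade behind them. I'll descend and grip.

Call:
play_rows(targets=[[0.6, 0, 0, -2, 0, 0, 0], [0.6, 0, 0, -3.3, 0, 0, 0], [0.6, 0, 0, -3.8, 0, 0, 0], [0.6, 0, 0, -3.8, 0, 0, 0], [0, 0, 0, -3.8, 0, 0, 0], [0, 0, 0, -3.8, 0, 0, 0], [0, 0, 0, -3.8, 0, 0, 0], [0, 0, 0, -3.8, 0, 0, 0], [0, 0, 0, -3.8, 0, 0, 0], [0, 0, 0, -3.8, 0, 0, 0]], newtons=30)

```text
clock: 3.08
ee_pos: [0.6115, 0.2524, 0.023]
tcp_rot: [180.0, 0.1, 175.5]
wrist_force: [-0.5, -0.2, 5.4]
opening: 0.0215
finger_force: 31.2
```

Call:
play_rows(targets=[[0, 0, 0, 1.5, 0, 0, 0], [0, 0, 0, 3.5, 0, 0, 0], [0, 0, -3, 3.5, 0, 0, 1], [0, -0.2, -7, 3.5, 0, 0, 2], [0, -0.2, -11, 3.5, 0, 0, 3.5], [0, -0.2, -15, 3.5, 0, 0, 3.5], [0, -0.2, -18.5, 3.5, 0, 0, 3.5], [0, -0.2, -20.2, 3.5, 0, 0, 3.5], [0, -0.2, -20.2, 3.5, 0, 0, 3.5], [0, -0.2, -20.2, 3.5, 0, 0, 3.5], [0, -0.2, -20.2, 2.5, 0, 0, 3.5], [0, -0.2, -20.2, 2.5, 0, 0, 3.5]])

```text
clock: 4.58
ee_pos: [0.6079, 0.0515, 0.046]
tcp_rot: [180.0, -0.2, 179.1]
wrist_force: [0.3, 0.4, -1.5]
opening: 0.0217
finger_force: 30.5
```

Run:
```python
from h import *
p,d,c=cap('top');save(p,'t2.png',(170,150,370,300),3.5)
s=env.read_state();print(s['ee_pos'],s['tcp_rot'],s['opening'])
```

```text
[0.6082974  0.05119193 0.04643359] [ 1.79991131e+02 -1.03451054e-01  1.79085645e+02] 0.0215633810551158
```

View pics/t2.png

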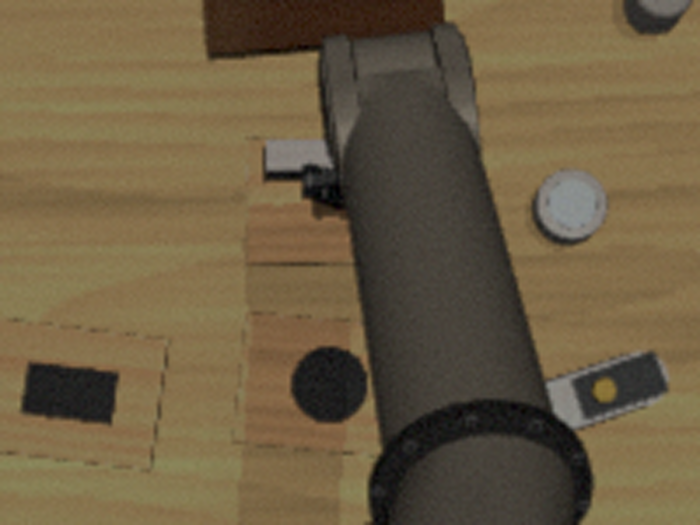

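The held blade (crop 298,158) lies over the blade silhouette. I'll set it down, open part way, lift and head for the tin.

Call:
play_rows(targets=[[0, 0, 0, -1, 0, 0, 0], [0, 0, 0, -1.5, 0, 0, 0], [0, 0, 0, -1.7, 0, 0, 0], [0, 0, 0, -1.7, 0, 0, 0], [0.5, 0, 0, -1.7, 0, 0, 0], [0.5, 0, 0, -1.7, 0, 0, 0], [0.5, 0, 0, -1.7, 0, 0, 0], [0.5, 0, 0, -1.4, 0, 0, 0], [0.6, 0, 0, 0, 0, 0, 0], [1, 0, 0, 4, 0, 0, 0], [1, 0, -4, 6, 0, 0, 0]])

```text
clock: 6.0
ee_pos: [0.6109, 0.0147, 0.1105]
tcp_rot: [179.8, 0.3, 179.4]
wrist_force: [0.1, -0.1, 0.3]
opening: 0.0841
finger_force: 0.0
```

Call:
play_rows(targets=[[1, -0.3, -5, 0, 0, 0, 0], [1, -0.6, -10.9, 0, 0, 0, 0], [1, -0.6, -10.9, 0, 0, 0, 0], [1, -0.6, -10.9, -3, 0, 0, 0], [1, -0.6, -10.9, -5, 0, 0, 0], [1, -0.6, -10.9, -7.5, 0, 0, 0], [1, -0.6, -10.9, -8.3, 0, 0, 0], [1, -0.6, -10.9, -8.3, 0, 0, 0], [0, -0.6, -10.9, -8.3, 0, 0, 0], [0, -0.6, -10.9, -8.3, 0, 0, 0], [0, -0.6, -10.9, -8.3, 0, 0, 0], [0, -0.6, -10.9, -8.3, 0, 0, 0]], newtons=40)

```text
clock: 7.5
ee_pos: [0.6041, -0.0989, 0.0257]
tcp_rot: [180.0, 0.1, 179.0]
wrist_force: [-0.4, 1.0, 6.2]
opening: 0.0569
finger_force: 43.4
```

Call:
play_rows(targets=[[0, 0, 0, 0, 0, 0, 0], [0, 0, 0, 0, 0, 0, 0]])

```text
clock: 7.75
ee_pos: [0.6041, -0.0989, 0.0257]
tcp_rot: [180.0, 0.1, 179.0]
wrist_force: [-0.4, 0.1, 5.8]
opening: 0.0567
finger_force: 43.4
```

Call:
play_rows(targets=[[0, 0, 0, 2, 0, 0, 0], [0, 0, 0, 5, 0, 0, 0], [0, -2.5, 3.5, 5, 0, 0, 0], [0, -5, 7, 5, 0, 0, 0], [0, -7.8, 11, 5, 0, 0, 0], [0, -10.5, 15, 5, 0, 0, 0], [0, -13, 18.5, 5, 0, 0, 0], [0, -13.8, 19.7, 5, 0, 0, 0], [0, -13.8, 19.7, 5, 0, 0, 0], [0, -13.8, 19.7, 3, 0, 0, 0], [0, -13.8, 19.7, 2, 0, 0, 0], [0, -13.8, 19.7, 2, 0, 0, 0]])

```text
clock: 9.25
ee_pos: [0.465, 0.097, 0.0438]
tcp_rot: [-179.9, -0.1, 178.9]
wrist_force: [-0.4, -0.3, -1.7]
opening: 0.0571
finger_force: 43.2
```

Call:
play_rows(targets=[[0, 0, 0, 0, 0, 0, 0], [0, 0, 0, -0.7, 0, 0, 0], [0, 0, 0, -1.1, 0, 0, 0], [0, 0, 0, -1.1, 0, 0, 0]])

```text
clock: 9.75
ee_pos: [0.4647, 0.0982, 0.033]
tcp_rot: [-180.0, -0.0, 179.0]
wrist_force: [-0.6, 0.7, -2.1]
opening: 0.057
finger_force: 43.2
```

Call:
play_rows(targets=[[0, 0, 0, -0.15, 0, 0, 0], [0, 0, 0, -0.15, 0, 0, 0], [0.85, 0, 0, -0.15, 0, 0, 0], [1, 0, 0, 0, 0, 0, 0], [1, 0, 0, 0.2, 0, 0, 0], [1, 0, 0, 2, 0, 0, 0], [1, 0, 0, 6, 0, 0, 0], [1, 0, -2, 8, 0, 0, -10], [1, 0, -6, 8, 0, 0, -20], [1, 0, -10, 8, 0, 0, -30], [1, 0, -13, 8, 0, 0, -40], [1, 0, -16, 8, 0, 0, -50]])

```text
clock: 11.25
ee_pos: [0.465, -0.0628, 0.1137]
tcp_rot: [180.0, 0.0, 128.7]
wrist_force: [0.5, 0.2, -1.0]
opening: 0.0856
finger_force: 0.0
```

Run:
```python
from m import *
p,d,c=cap('side');save(p,'s2.png',(160,150,420,320),3)
s=env.read_state();print(s['ee_pos'],s['tcp_rot'],s['opening'],s['q'])
```

```text
[ 0.46473833 -0.06744566  0.11386175] [-1.79951774e+02  1.68800342e-01  1.28135282e+02] 0.08551036787722803 [-13.62859646  14.43216682  18.92490205 120.70822468  -6.26556148
  45.70148075  47.25343516]
```

View pics/s2.png

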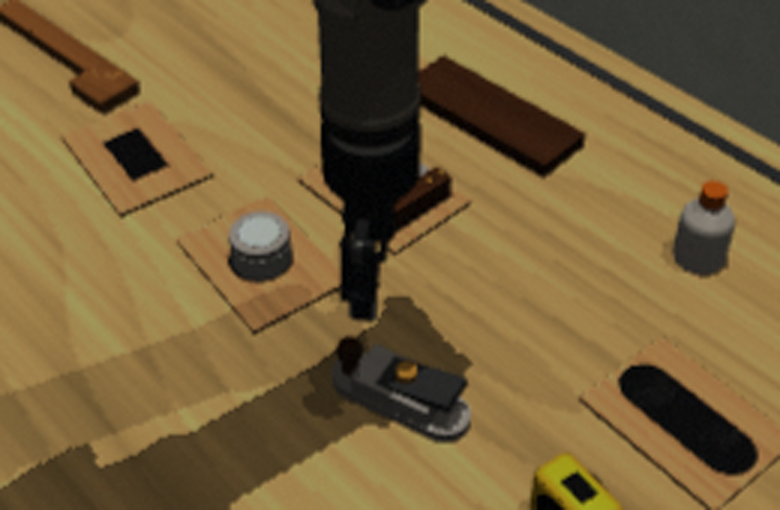

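Tin stands on its disc (crop 260,245). The plane is next, at (405,390).

Call:
play_rows(targets=[[1, -0.7, -2.5, 0, 0, 0, -8], [1, -1.5, -4.9, 0, 0, 0, -16], [1, -1.5, -4.9, 0, 0, 0, -21.7], [1, -1.5, -4.9, 0, 0, 0, -21.7], [1, -1.5, -4.9, -1, 0, 0, -21.7], [1, -1.5, -4.9, -1, 0, 0, -21.7], [1, -1.5, -4.9, -1, 0, 0, -21.7]], newtons=70)

```text
clock: 12.18
ee_pos: [0.4499, -0.1106, 0.1031]
tcp_rot: [-180.0, -0.0, 107.3]
wrist_force: [0.2, -0.1, 0.9]
opening: 0.0855
finger_force: 0.0
```

Call:
play_rows(targets=[[1, 0, 0, -3, 0, 0, 0], [1, 0, 0, -5.5, 0, 0, 0], [1, 0, 0, -7, 0, 0, 0], [1, 0, 0, -7.7, 0, 0, 0], [1, 0, 0, -7.7, 0, 0, 0], [0, 0, 0, -7.7, 0, 0, 0], [0, 0, 0, -7.7, 0, 0, 0], [0, 0, 0, -7.7, 0, 0, 0], [0, 0, 0, -7.7, 0, 0, 0], [0, 0, 0, -7.7, 0, 0, 0], [0, 0, 0, -7.7, 0, 0, 0], [0, 0, 0, -7.7, 0, 0, 0]])

```text
clock: 13.68
ee_pos: [0.4508, -0.1108, 0.0272]
tcp_rot: [179.9, 0.0, 107.3]
wrist_force: [0.7, 0.2, 5.7]
opening: 0.0425
finger_force: 72.2
```

Call:
play_rows(targets=[[0, 0, 0, 1, 0, 0, 0], [0, 0, 0, 3, 0, 0, 0], [0, 1, -1, 4.5, 0, 0, -2], [0, 3.5, -3.5, 4.5, 0, 0, -5], [0, 6.5, -6.5, 4.5, 0, 0, -9], [0, 9.5, -10, 4.5, 0, 0, -13], [0, 12.5, -13.5, 4.5, 0, 0, -17], [0, 15, -16.3, 4.5, 0, 0, -19.3], [0, 16.3, -17.8, 4.5, 0, 0, -19.3], [0, 16.3, -17.8, 3.5, 0, 0, -19.3], [0, 16.3, -17.8, 2.5, 0, 0, -19.3], [0, 16.3, -17.8, 2.5, 0, 0, -19.3]])

```text
clock: 15.18
ee_pos: [0.6112, -0.2865, 0.0494]
tcp_rot: [-179.8, -0.2, 88.1]
wrist_force: [-1.0, -0.2, -5.1]
opening: 0.0426
finger_force: 72.1
```

Run:
```python
from m import *
p,d,c=cap('top');save(p,'t3.png',(340,170,460,260),5)
s=env.read_state();print(s['ee_pos'],s['tcp_rot'],s['opening'],s['wrist_force'])
```

```text
[ 0.61193334 -0.28710021  0.05028545] [-1.79869030e+02 -9.61581464e-02  8.80567987e+01] 0.04304210338647037 [-0.32523742  0.42833942 -3.05425859]
```

View pics/t3.png

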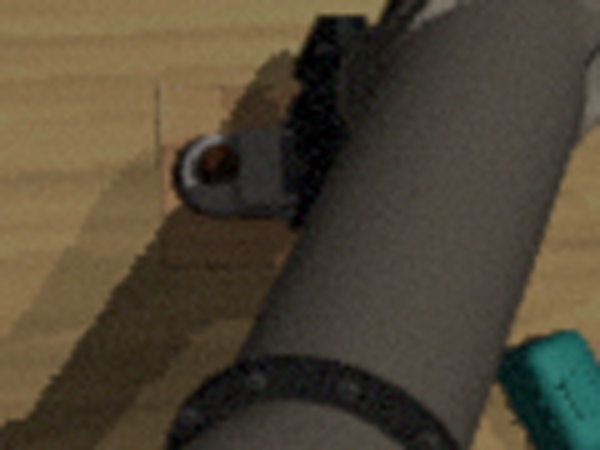

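Plane (nose at crop 180,170) sits over the bar silhouette. I'll set it down.

Call:
play_rows(targets=[[0, 0.1, -0.1, -0.8, 0, 0, 0], [0, 0.1, -0.1, -1.3, 0, 0, 0], [0, 0.1, -0.1, -1.6, 0, 0, 0], [0, 0.1, -0.1, -1.8, 0, 0, 0], [0, 0.1, -0.1, -1.9, 0, 0, 0], [0, 0.1, -0.1, -1.9, 0, 0, 0]])

```text
clock: 15.98
ee_pos: [0.6139, -0.2897, 0.0333]
tcp_rot: [180.0, -0.0, 88.0]
wrist_force: [-4.5, 2.0, 5.3]
opening: 0.0429
finger_force: 73.1
```

Call:
play_rows(targets=[[0.75, 0, 0, 0, 0, 0, 0], [0.75, 0, 0, 0, 0, 0, 0], [0.75, 0, 0, 0.1, 0, 0, 0], [0.75, 0, 0, 2, 0, 0, 0], [0.75, 0, 0, 6, 0, 0, 0], [0.75, 0, 0, 11, 0, 0, 0], [0.75, -5, -0.2, 11, 0, 0, -2], [0.75, -10, -0.4, 11, 0, 0, -4.9], [0.75, -15.2, -0.4, 11, 0, 0, -4.9], [0.75, -15.2, -0.4, 11, 0, 0, -4.9], [0.75, -15.2, -0.4, 11, 0, 0, -4.9], [0.75, -15.2, -0.4, 11, 0, 0, -4.9]], newtons=50)

```text
clock: 17.48
ee_pos: [0.4638, -0.2937, 0.143]
tcp_rot: [179.9, 0.0, 83.2]
wrist_force: [0.2, -0.3, 0.7]
opening: 0.0642
finger_force: 0.0
```

Run:
```python
from m import *
p,d,c=cap('side');save(p,'s3.png',(260,220,460,390),3.5)
s=env.read_state();print(s['ee_pos'],s['tcp_rot'],s['opening'])
```

```text
[ 0.463542   -0.29367967  0.14277316] [1.79926414e+02 3.19184869e-02 8.31901728e+01] 0.06424584604739059
```

View pics/s3.png

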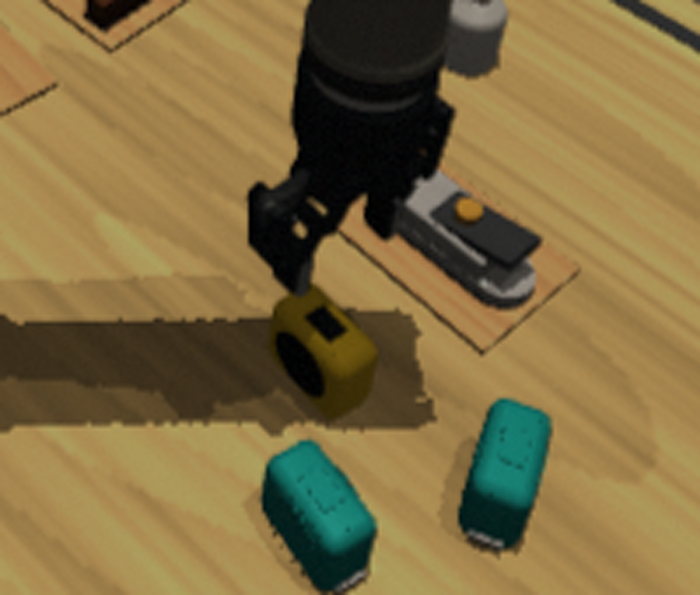

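The plane stands on its tile (crop 470,235), and the gripper is above the yellow tape (325,350), clear of the teal ones. I'll descend and grip.

Call:
play_rows(targets=[[0.75, -0.1, 0, -3, 0, 0, 0], [0.75, -0.1, 0, -6, 0, 0, 0], [0.75, -0.1, 0, -9, 0, 0, 0], [0.75, -0.1, 0, -10.8, 0, 0, 0], [0.75, -0.1, 0, -10.8, 0, 0, 0], [0, -0.1, 0, -10.8, 0, 0, 0], [0, -0.1, 0, -10.8, 0, 0, 0], [0, -0.1, 0, -10.8, 0, 0, 0], [0, -0.1, 0, -10.8, 0, 0, 0], [0, -0.1, 0, -10.8, 0, 0, 0], [0, -0.1, 0, -10.8, 0, 0, 0]])

```text
clock: 18.9
ee_pos: [0.4622, -0.2945, 0.0356]
tcp_rot: [179.8, 0.0, 83.1]
wrist_force: [0.4, 0.5, 5.6]
opening: 0.0376
finger_force: 51.2
```

Call:
play_rows(targets=[[0, 0, 0, 2, 0, 0, 0], [0, 0, 0, 6, 0, 0, 0], [0, 0, 2, 9, 0, 0, 0], [0, 0, 6, 10, 0, 0, 0], [0, 0, 11, 10, 0, 0, 0], [0, 0, 16, 10, 0, 0, 0], [0, 0, 21, 10, 0, 0, 0], [0, 0, 26, 10, 0, 0, 0], [0, 0, 31, 10, 0, 0, 0], [0, 0, 36, 10, 0, 0, 0], [0, 0, 41, 10, 0, 0, 0], [0, 0, 46, 10, 0, 0, 0]])

```text
clock: 20.4
ee_pos: [0.46, 0.1674, 0.134]
tcp_rot: [-179.9, 0.0, 83.1]
wrist_force: [0.7, -0.5, -1.8]
opening: 0.0381
finger_force: 50.7
```

Call:
play_rows(targets=[[0, 0, 5, 0, 0, 0, 0], [0, 0, 9, 0, 0, 0, 0], [0, -0.1, 12.5, 0, 0, 0, -0.5], [0, -0.1, 14.2, 0, 0, 0, -0.5], [0, -0.1, 14.2, 0, 0, 0, -0.5], [0, -0.1, 14.2, -3, 0, 0, -0.5], [0, -0.1, 14.2, -6, 0, 0, -0.5], [0, -0.1, 14.2, -7.5, 0, 0, -0.5], [0, -0.1, 14.2, -7.5, 0, 0, -0.5], [0, -0.1, 14.2, -7.5, 0, 0, -0.5]])

```text
clock: 21.65
ee_pos: [0.461, 0.3082, 0.0604]
tcp_rot: [179.9, -0.1, 82.6]
wrist_force: [0.4, -0.0, -2.8]
opening: 0.0373
finger_force: 50.8
```

Run:
```python
from m import *
p,d,c=cap('top');save(p,'t4.png',(130,210,290,310),5)
s=env.read_state();print(s['ee_pos'],s['tcp_rot'],s['opening'],s['wrist_force'])
```

```text
[0.46102557 0.30850494 0.06055285] [ 1.79897620e+02 -9.11073513e-02  8.25755955e+01] 0.03750394580716227 [ 0.44330192 -0.15539684 -2.31752012]
```

View pics/t4.png

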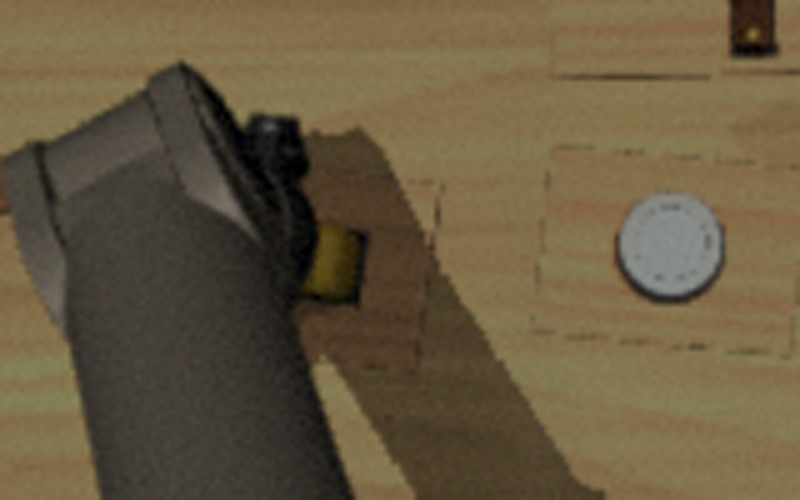

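Tape (crop 335,262) is over its rectangle, whose dark rim is still visible around it. I'll lower, release and back off.

Call:
play_rows(targets=[[0, 0, 0, -0.8, 0, 0, 0], [0, 0, 0, -1.4, 0, 0, 0], [0, 0, 0, -1.8, 0, 0, 0], [0, 0, 0, -2.0, 0, 0, 0], [0, 0, 0, -2.0, 0, 0, 0], [0.75, 0, 0, -2.0, 0, 0, 0], [0.75, 0, 0, -2.0, 0, 0, 0], [0.75, 0, 0, -2.0, 0, 0, 0], [0.75, 0, 0, 0, 0, 0, 0], [0.75, 0, 0, 4, 0, 0, 0], [0.75, 0, 0, 10, 0, 0, 0], [0.75, 0, 0, 16, 0, 0, 0]])

```text
clock: 23.2
ee_pos: [0.4597, 0.308, 0.2207]
tcp_rot: [-180.0, 0.0, 82.6]
wrist_force: [1.4, 0.7, 1.0]
opening: 0.064
finger_force: 0.0
```

Call:
play_rows(targets=[[1, 0, 5, 2, 0, 0, 0], [1, -2, 10, 2, 0, 0, 0], [1, -4, 15, 2, 0, 0, 0], [1, -6, 20, 2, 0, 0, 0], [1, -8, 25, 2, 0, 0, 0], [1, -10, 28, 2, 0, 0, 0], [1, -10, 28, 2, 0, 0, 0], [1, -10, 28, 2, 0, 0, 0], [1, -10, 28, 2, 0, 0, 0]])

```text
clock: 24.32
ee_pos: [0.3617, 0.5867, 0.2394]
tcp_rot: [179.9, 0.0, 82.4]
wrist_force: [0.1, 0.2, 0.1]
opening: 0.086
finger_force: 0.0
```

Run:
```python
from m import *
p,d,c=cap('top');save(p,'t5.png',(120,120,480,320),2.2)
s=lambda u,v:(int(u/1.4),int(v/1.4))
tools(p,d,c,dict(plane=s(556,288)+(.03,),tape=s(266,367)+(.06,),tin=s(370,363)+(.036,),sq=s(378,285)+(.02,)),zmin=.0145)
tools(p,d,c,dict(stock=s(392,288)+(.03,)),zmin=.0245)
print(env.read_state()['qvel'].round(2),env.read_state()['wrist_force'])
```

```text
plane 687 rect [ 612.1 -286.7] [123.6  44.7] 88.6 zmax [0.017 0.041 0.053]
tape 400 rect [458.4 307. ] [70.4 38.6] 83.2 zmax [0.035 0.066 0.072]
tin 352 rect [464.1  97.7] [55.1 57.2] 88.9 zmax [0.036 0.041 0.046]
sq 493 rect [617.8  92.9] [103.3  85. ] 88.7 zmax [0.017 0.023 0.035]
stock 235 rect [616.8  51.3] [20.1 85. ] 88.7 zmax [0.027 0.031 0.036]
[ 0.02 -0.04 -0.41 -0.16 -0.19  0.02 -0.  ] [ 0.20696951  0.55144324 -0.25552367]
```

View pics/t5.png

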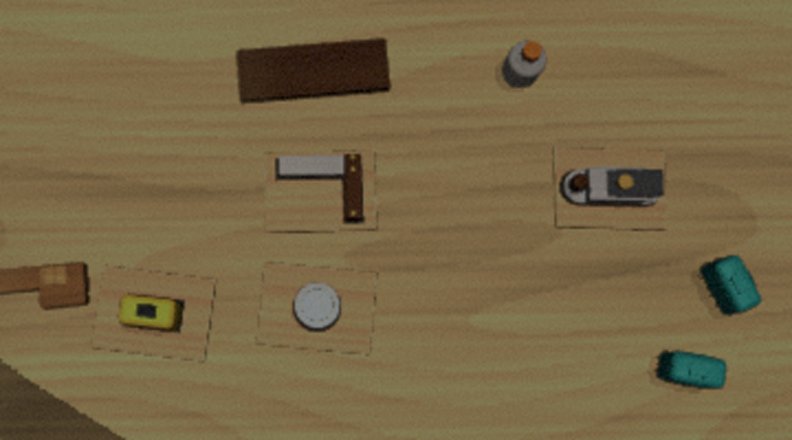

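All four tools lie on their silhouettes, within about 3 mm and 2 degrees by measurement, and the bystanders are where they were. I'll hand in.

```bash
python3 -c "
from rig import env
print(env.finish_job())"
```

```text
the job is handed in; nothing more can be done
None
```

The plane, tape, tin and square are each on their own silhouette, about 3 mm and 2° off or less in the last top-camera image. The bystanders were left alone, and I handed the job in after about 24 s of robot time; no verdict came back.

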